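# Close a two-part casting mould over its centre pin and hold it shut

### The job

Close the round two-part casting mould for me: pick up the big loose cover by its wooden rib, line its pouring spout up with the spout of the lower half on the plywood board, feel it down over the centre pin until it drops on, then press it fully home against the ejector spring so that the two halves meet flush all round. It is plaster, so do not slam it, and leave the other things on the bench where they are. Finish while still holding the cover pressed shut (I will put the clamps on): do not let go.

Things in the scene. Friction and masses are not known exactly. Their poses are not given: they have to be found in the camera images.
- cover: Loose upper half, about 0.5 kg: white plaster disc, 150 mm in diameter, 24 mm thick, steel strap round it, face down on the bench, wooden rib on its back. Its half of the pouring spout (about 40 mm wide) sticks out 23 mm from the rim on its +x side. Origin: centre of the underside, at the mouth of a blind socket for the pin, 18.5 mm in diameter (21 at the mouth), 19 mm deep, hidden from above.
- mould: Lower half, fixed: plywood board, 230 x 210 x 18 mm, with three wooden cleats round a plaster block 150 mm in diameter with a ring-shaped cavity. Origin: centre of the board's underside, at bench height, under the pin; z up. Parting face (flat land, radius 50 to 75 mm) 68 mm above the origin. Spout on the +x side. The closed cover has its x, y and yaw, with its underside on the parting face.
- pin_tip (a point): Top of the steel centre pin of the lower half: 16 mm in diameter, chamfered to 13 mm over the top 2 mm. It stands 16 mm above the parting face, 84 mm above the bench, and 11 mm above the raised ejector sleeve.
- mould_face (a point): Centre of the parting face of the lower half, on the pin's axis, 68 mm above the bench; x points to the lower half's spout, z up. A cover that has dropped on but sits askew settles level on the ejector sleeve, by its own weight, when the grip is eased for a moment.
- mould_gate (a point): Middle of the lower half's pouring spout at the height of the parting face, 90 mm from the pin's axis.
- cover_gate (a point): Middle of the cover's pouring spout at the height of its underside, 90 mm from the cover's centre along its +x. Lies on mould_gate when the mould is closed rightly.
- cover_rib (a point): Middle of the top of the cover's wooden grip rib, 64 mm above the cover's underside. The rib is 112 mm long (cover's x), 24 mm wide (y), 40 mm high. Its middle 70 mm is free for fingers on both sides, down to the disc's back 24 mm above the underside; beyond that two low plaster ribs (7 mm) cross under it. Pinch it from above, closing along the cover's y, TCP 12 to 16 mm below the top.
- ejector (a joint): Travel of the sprung aluminium ejector sleeve round the pin (48 mm in diameter): 0 when raised (top 5 mm above the parting face), 0.005 m when pressed level with it. The spring pushes up with about 7 N at 0 and 18 N at 0.005, so the cover's weight alone does not close it: some 13 N of push on top of the weight does, then plaster meets plaster.
- small_half: Bystander: a smaller plaster mould half, 96 mm in diameter, with a short wooden rib. Origin: centre of its underside.
- clamp_a: Bystander: a red F-clamp lying at the left side of the bench, bar 260 mm long. Origin: at bench height under the bar's middle.
- clamp_b: Bystander: a red F-clamp lying at the right side of the bench, bar 260 mm long. Origin: at bench height under the bar's middle.
- tape: Bystander: a roll of grey tape, 100 mm in diameter, 25 mm high. Origin: centre of its underside.
- can: Bystander: a metal can, 70 mm in diameter, 95 mm high. Origin: centre of its underside.
- loop_tool: Bystander: a clay loop tool, 190 mm long, lying between the two mould places, pointing away from the robot. Origin: at bench height near its middle.
- brush: Bystander: a flat brush lying between the robot's base and the loop tool. Origin: at bench height.
Things that resemble listed ones, but are neither listed nor needed, are in the scene too. What is shaped like the cover but orange is not meant.

How it is judged:
On the way, in this order (a step that is already met when the one before it is completed fails the run):
1. the cover is held up in the fingers, its underside over 14 mm above the parting face (z of cover in the frame of mould_face above 0.014 m and contact force between the fingers and cover above 2 N), for 0.2 s.
2. the cover has dropped over the centre pin, its spout facing the spout of the lower half, and rests near the ejector (z of cover in the frame of mould_face below 0.009 m and horizontal distance between cover and pin_tip below 0.004 m and horizontal distance between cover_gate and mould_gate below 0.02 m).
At the end, for the whole second after the job is handed in: Cover on the pin (centres within 3 mm), spouts matched within 10 mm, level within 1.4 degrees, faces met within 1.5 mm, ejector sleeve pressed in more than 3.7 of its 5 mm, at rest, the fingers still holding it down (over 5 N) (value of joint ejector above 0.0037 m and z of cover in the frame of mould_face below 0.0015 m and horizontal distance between cover and pin_tip below 0.003 m and horizontal distance between cover_gate and mould_gate below 0.01 m and angle between cover's own z axis and vertical below 0.025 rad and linear speed of cover below 0.01 m/s and contact force between the fingers and cover above 5 N); the arm keeps its last pose, push and grip.
It fails at once if the cover is slammed or crushed onto the lower half (more than 60 N) (contact force between cover and mould above 60 N).
It fails at once if another thing on the bench is moved by more than 30 mm (distance of any of small_half, clamp_a, clamp_b, tape, can, loop_tool, brush from where it was at the start of the episode above 0.03 m).
It also fails if it takes over 51 s, if anything falls off the work surface, if the arm or the gripper's body presses on something with over 40 N, if the wrist force passes 120 N, or if a joint passes its speed limit or range.

### The arm

A 6-joint arm with a two-finger parallel gripper is mounted at the origin on the work surface. World frame = base frame: x ahead of the robot, y to its left, z up, the work surface at z = 0. Lengths are in m, angles in rad, forces in N, time in s.
With the tool pointing down it reaches from about 0.3 to 0.775 m from the base axis. Payload 14.6 kg.
Tool frame: the origin (TCP) lies between the finger pads, 19 mm behind the fingertips; this is the grasp point; z points along the fingers, y is the line along which they close (so a half turn about z gives the same grasp; the last joint's range is limited). The gripper opens to 94 mm and grips with 3 to 60 N. Pads are 16 mm wide; open, the fingers measure 119 mm over their backs; the gripper's body (75 mm by 177 mm) begins 78 mm behind the grasp point.
Start: joints at [-1.386, 0.3, 1.521, -0, 1.321, -0.067], TCP at [0.137, -0.533, 0.224] pointing down, gripper open.
Joint ranges: [-3.03, 3.03], [-0.79, 2.21], [0.23, 2.52], [-1.04, 4.18], [0, 3.07], [-2.55, 2.55]. Speed limits (rad/s): [2.22, 2.22, 2.57, 3.14, 3.14, 3.14].

### API

Orientations are given as a unit quaternion [x, y, z, w].
In Python, from station import ctrl gives the robot as it stands.
- The arm moves only by the tool carry_out, never from a script. Its argument "series" is one flat list of numbers, 7 for each row, row after row: the opening, from 0 (shut) to 1 (fully open), then the shift along the tool's x, y, z in cm, then the turn, a rotation vector about the tool's x, y, z in rad. A call has 1 to 5 rows; each row is the pose to reach, as a shift and turn from the pose commanded when the call began, along the tool's axes at that moment; what a row does not reach only later rows make up. A row lasts 1/12 s, in which the tool goes at most 41.7 mm and 7.16 degrees, less where a joint would pass 70% of its speed; a pose out of reach is approached as far as the arm can. A call with a gripper value outside its range is refused whole. The fingers move at their own pace and stop on an object; "grip_force" is the grip in N (left out, the last holds). Time passes only in rows, so rows that repeat a pose let the fingers close. It gives the time, the measured TCP pose, the force, the opening and the grip force at its end, in the units of the state.
- ctrl.observe(): the state, without advancing time (a new reading comes with each control period).
- ctrl.read_camera(name): name is "scene" or "top" or "wrist"; returns a dict with "image" (400x640x3 uint8, red, green, blue), "depth" (400x640 float32, m along the optical axis (not along the pixel's ray), 0 where there is no reading), "fovy" (degrees; the focal length in pixels is half the picture's height over the tangent of half this angle, whatever the lens; pixels are square), "cx", "cy" (the principal point, pixels), "D" ([k1, k2, p1, p2, k3] as OpenCV has them; the pictures are not rectified), "world_from_camera" (4x4, takes a point from camera to world coordinates); the wrist camera has in their place "T_tool_cam" (4x4, takes a point from camera to tool coordinates, whose origin is the TCP and whose axes are the flange's). Camera axes: x right, y up, looking along -z (the intrinsics and any distortion apply to the point x, -y, -z); pixel columns grow to the right and rows downward; lengths in m; the calibration is good to about 2 mm. A picture is of the moment at which its call begins: read the wrist's pose just before it.
- ctrl.job_done(): hands the job in; it is judged then, once.
The state is a dict: "time_s": time; "q": joint angles; "joint_velocities": joint speeds; "joint_torque": joint torques, N m; "tool_pos": TCP position; "ee_rot": TCP orientation; "contact_force": force on the tool from outside, world axes, zero at the start; "torque": the same for the moment, N m; "finger_gap": finger opening in m; "grasp_force": force on a finger pad.
Only numpy, scipy, OpenCV 4.12 (cv2) and the standard library are available. Lean on these libraries where they do the work, as an engineer would, in place of code of your own. Each camera call takes 0.05 s, during which the arm holds its last target. There are 200 camera calls.

## Working session

There is one attempt and no reset: what is moved stays moved. The work goes in short steps, Python scripts to look and compute and a tool call to move; the robot and the scene stay as the last step left them, time stands still between calls to the robot, and variables do not carry over. Pictures are saved under pics/ and viewed, at most 10 in all, crops included, and the job is handed in when it is done.

Besides the shell and the picture viewer there is one more tool, called after "Emit:" as name(argument=value, ...) on one line, values as JSON. carry_out: Moves the arm, as the interface text tells. Its arguments: {"type":"object","properties":{"series":{"type":"array","items":{"type":"number"}},"grip_force":{"type":"number"}},"required":["series"]}

```bash
ls; mkdir -p pics
cat > h.py <<'E'
import numpy as np, cv2
from scipy.spatial.transform import Rotation as R
from station import ctrl
def cam(n):
    s=ctrl.observe(); c=ctrl.read_camera(n)
    f=200/np.tan(np.radians(c["fovy"])/2); c["K"]=np.array([[f,0,c["cx"]],[0,f,c["cy"]],[0,0,1.]]); c["D"]=np.array(c["D"],float)
    if n=="wrist":
        T=np.eye(4);T[:3,:3]=R.from_quat(s["ee_rot"]).as_matrix();T[:3,3]=s["tool_pos"]; c["W"]=T@np.array(c["T_tool_cam"])
    else: c["W"]=np.array(c["world_from_camera"])
    return c
def rays(c,uv):
    p=cv2.undistortPoints(np.array(uv,float).reshape(-1,1,2),c["K"],c["D"]).reshape(-1,2)
    return np.c_[p[:,0],-p[:,1],-np.ones(len(p))]
def plane(c,uv,z):
    d=rays(c,uv)@c["W"][:3,:3].T; o=c["W"][:3,3]; return o+d*((z-o[2])/d[:,2])[:,None]
def pts(c,uv):
    uv=np.array(uv).reshape(-1,2); d=np.array([c["depth"][int(round(v)),int(round(u))] for u,v in uv])
    return (rays(c,uv)*d[:,None])@c["W"][:3,:3].T+c["W"][:3,3]
def save(c,n): cv2.imwrite("pics/"+n+".png",c["image"][:,:,::-1])
def cloud(c):
    v,u=np.mgrid[:400,:640]; uv=np.c_[u.ravel(),v.ravel()]
    d=c["depth"].ravel(); P=(rays(c,uv)*d[:,None])@c["W"][:3,:3].T+c["W"][:3,3]; P[d==0]=np.nan
    return P.reshape(400,640,3)
E
python3 - <<'E'
from h import *
print(ctrl.observe())
for n in("top","scene"):
    c=cam(n);save(c,n);print(n,c["W"].round(3).tolist(),c["K"][0,0],c["D"],(c["depth"]>0).mean())
E
```

```text
pics
{'time_s': 0.0, 'q': array([-1.38557094e+00,  3.00505682e-01,  1.52159832e+00, -1.96494988e-05,
        1.32068738e+00, -6.66000546e-02]), 'joint_velocities': array([-0.00129918, -0.0031051 , -0.00041177,  0.00030303,  0.00123719,
       -0.00047836]), 'joint_torque': array([ 2.23850970e-03, -5.31804907e+01, -3.52735376e+01,  7.09088054e-02,
        2.43287114e-02, -1.07484975e-04]), 'tool_pos': array([ 0.13699191, -0.53241274,  0.22366005]), 'ee_rot': array([ 9.92082976e-01,  1.25582676e-01, -4.50298075e-05, -5.97744336e-04]), 'contact_force': array([0.18049102, 0.90072786, 0.42479128]), 'torque': array([ 0.04623849,  0.01109395, -0.02190388]), 'grasp_force': 0.0, 'finger_gap': 0.09397055743348763}
top [[-0.028, 0.998, -0.056, 0.468], [-1.0, -0.028, 0.008, 0.015], [0.007, 0.056, 0.998, 1.16], [0.0, 0.0, 0.0, 1.0]] 364.30281301267405 [0.00929215 0.         0.         0.         0.        ] 0.99598046875
scene [[0.748, -0.523, 0.409, 1.252], [0.664, 0.587, -0.464, -0.808], [0.002, 0.618, 0.786, 1.453], [0.0, 0.0, 0.0, 1.0]] 502.5649214242255 [-0.06374928  0.          0.          0.          0.        ] 0.99473828125
```

View pics/top.png

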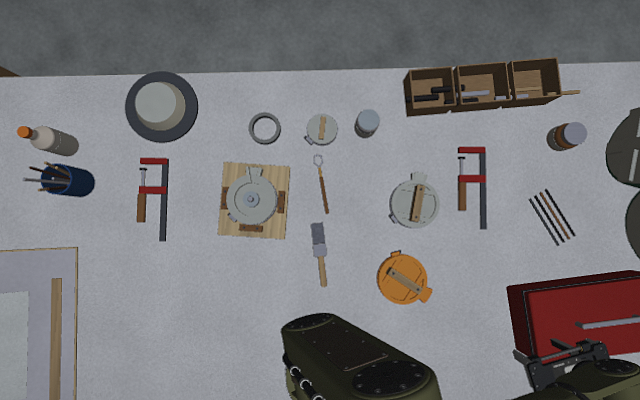

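View pics/scene.png

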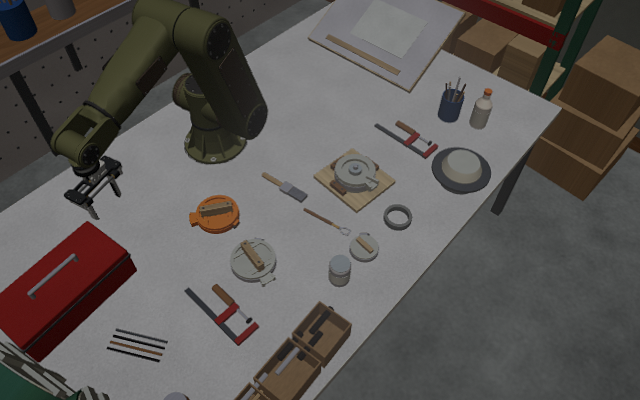

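Candidates for the cover in the top picture: the white disc with rib at (415,203), the orange look-alike at (404,278) and the small half at (322,128). The white disc at (415,203) is the one. The mould is at (252,199). I'll check with a close crop and measure.

Run:
```python
from h import *
t=cam("top");s=cam("scene")
a=t["image"][160:245,375:460];b=t["image"][155:240,210:295]
cv2.imwrite("pics/crop.png",cv2.resize(np.hstack([a,b]),(800,400),interpolation=cv2.INTER_CUBIC)[:,:,::-1])
P=cloud(t);Q=cloud(s)
def rep(name,P,xy,zr,r):
    m=(np.hypot(P[...,0]-xy[0],P[...,1]-xy[1])<r)&(P[...,2]>zr[0])&(P[...,2]<zr[1])
    p=P[m]; 
    if len(p)<5: print(name,len(p));return
    (c,wh,a)=cv2.minAreaRect(p[:,:2].astype(np.float32)); ci=cv2.minEnclosingCircle(p[:,:2].astype(np.float32))
    print(name,len(p),'med z',np.median(p[:,2]).round(4),'rect',np.round(c,4),np.round(wh,3),round(a,1),'circ',np.round(ci[0],4),round(ci[1],4))
c0=plane(t,[[415,203]],.04)[0];m0=plane(t,[[252,199]],.07)[0];print(c0,m0)
for n,X in(("top",P),("scene",Q)):
    rep(n+" rib",X,c0,(.05,.08),.09); rep(n+" disc",X,c0,(.015,.035),.11)
    rep(n+" mould",X,m0,(.06,.0715),.11); rep(n+" pin",X,m0,(.076,.1),.06); rep(n+" board",X,m0,(.01,.024),.16)
```

```text
[ 0.52330924 -0.28811788  0.04      ] [0.54731335 0.20796547 0.07      ]
top rib 322 med z 0.0627 rect [ 0.5215 -0.2899] [0.025 0.112] 77.9 circ [ 0.5211 -0.291 ] 0.0562
top disc 1648 med z 0.0257 rect [ 0.5329 -0.2885] [0.15  0.174] 86.9 circ [ 0.5349 -0.2833] 0.091
top mould 1172 med z 0.0675 rect [0.5536 0.2081] [0.148 0.165] 49.4 circ [0.5592 0.2134] 0.0868
top pin 31 med z 0.0811 rect [0.5477 0.2132] [0.029 0.033] 70.0 circ [0.5497 0.2138] 0.0199
top board 2222 med z 0.0173 rect [0.5471 0.2132] [0.21 0.23] 84.4 circ [0.5472 0.2137] 0.1537
scene rib 224 med z 0.0616 rect [ 0.525  -0.2964] [0.024 0.114] 76.6 circ [ 0.5249 -0.297 ] 0.0578
scene disc 1267 med z 0.0253 rect [ 0.5372 -0.3005] [0.149 0.176] 79.9 circ [ 0.5384 -0.2883] 0.0925
scene mould 650 med z 0.0661 rect [0.5541 0.201 ] [0.148 0.172] 50.2 circ [0.5596 0.2043] 0.0879
scene pin 27 med z 0.0784 rect [0.5441 0.223 ] [0.085 0.087] 30.9 circ [0.5491 0.219 ] 0.0553
scene board 1105 med z 0.0167 rect [0.5445 0.1842] [0.265 0.236] 83.8 circ [0.548  0.2045] 0.155
```

View pics/crop.png

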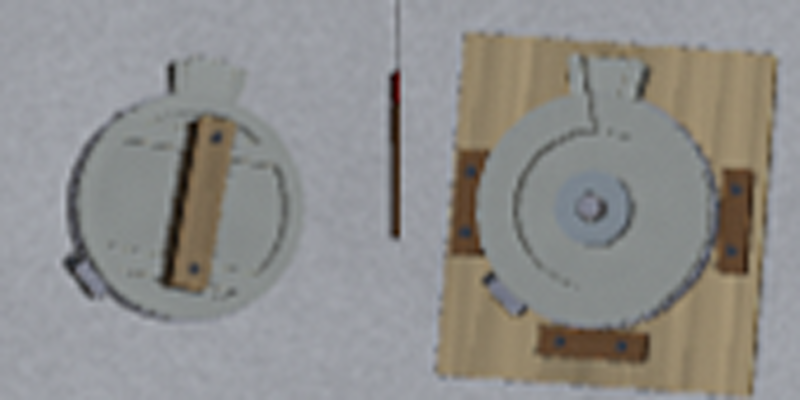

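Crop: left is the white cover, with its spout up at (210,75) and rib from (215,120) to (185,285), so its yaw is about -12°. Right is the lower half, with its pin at (590,208) and spout at (607,75), yaw about -6°. Next I move over the cover for a wrist look.

Emit:
carry_out(series=[1,3.6,-1.1,-0.25,0,0,0,1,7.2,-2.3,-0.5,0,0,0,1,10.8,-3.4,-0.75,0,0,0,1,14.4,-4.55,-1,0,0,0])

```text
time_s: 0.53
tool_pos: [0.2662, -0.4516, 0.2342]
ee_rot: [0.992, 0.125, -0.0, -0.0]
contact_force: [1.0, -0.3, 0.2]
finger_gap: 0.0939
grasp_force: 0.0
```

Emit:
carry_out(series=[1,3.6,-1.1,-0.25,0,0,0,1,7.2,-2.3,-0.5,0,0,0,1,10.8,-3.4,-0.75,0,0,0,1,14.4,-4.55,-1,0,0,0])

```text
time_s: 0.87
tool_pos: [0.3946, -0.3715, 0.2444]
ee_rot: [0.992, 0.126, -0.0, -0.0]
contact_force: [1.1, -0.1, 0.0]
finger_gap: 0.0943
grasp_force: 0.0
```

Emit:
carry_out(series=[1,3.6,-1.1,-0.25,0,0,0.11,1,7.2,-2.3,-0.5,0,0,0.23,1,10.8,-3.4,-0.75,0,0,0.34,1,14.4,-4.55,-1,0,0,0.46,1,14.4,-4.55,-1,0,0,0.46])

```text
time_s: 1.28
tool_pos: [0.5253, -0.2892, 0.254]
ee_rot: [0.994, -0.107, 0.0, -0.0]
contact_force: [0.2, 0.2, 0.2]
finger_gap: 0.0941
grasp_force: 0.0
```

Run:
```python
from h import *
s=ctrl.observe();print(s["time_s"],s["tool_pos"],R.from_quat(s["ee_rot"]).as_matrix().round(4).tolist(),s["contact_force"])
c=cam("wrist");save(c,"w1");print(np.array(c["T_tool_cam"]).round(4).tolist(),c["K"][0,0],c["D"])
P=cloud(c)
v,u=np.where((P[...,2]>.05)&(P[...,2]<.075)&(abs(P[...,0]-.52)<.12)&(abs(P[...,1]+.29)<.12))
p=P[v,u];print(len(p),np.median(p[:,2]),cv2.minAreaRect(p[:,:2].astype(np.float32)), u.min(),u.max(),v.min(),v.max())
```

```text
1.2833 [ 0.52534362 -0.28919378  0.25400558] [[0.9769, -0.2135, 0.0006], [-0.2135, -0.9769, 0.0008], [0.0004, -0.0009, -1.0]] [0.22287395 0.16919039 0.21663435]
[[0.002, 0.9696, 0.2445, 0.0717], [1.0, -0.0017, -0.0016, 0.0001], [-0.0011, 0.2445, -0.9696, -0.1601], [0.0, 0.0, 0.0, 1.0]] 316.58769649594996 [-0.02594811  0.          0.          0.          0.        ]
2000 0.06350297171484803 ((0.5244667530059814, -0.29497796297073364), (0.02354217879474163, 0.11178306490182877), 78.253662109375) 311 332 132 229
```

View pics/w1.png

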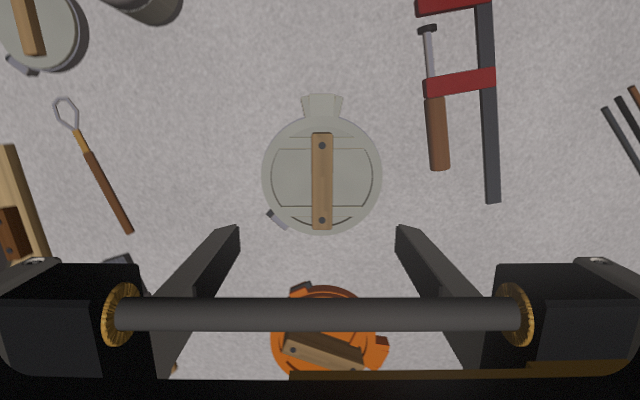

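The wrist view shows the cover with its rib from (321,132) to (321,229), almost aligned with the tool, and the spout at (321,105). I'll go down halfway, then take a second view for the height.

Emit:
carry_out(series=[1,0,0.2,3,0,0,0,1,0,0.4,6,0,0,0,1,0,0.6,9,0,0,-0.01,1,0.05,0.6,12,0,0,-0.01,1,0.05,0.6,12,0,0,-0.01])

```text
time_s: 1.75
tool_pos: [0.5178, -0.2982, 0.1285]
ee_rot: [0.995, -0.099, -0.004, -0.002]
contact_force: [-1.3, -0.2, -1.5]
finger_gap: 0.0942
grasp_force: 0.0
```

Run:
```python
from h import *
s=ctrl.observe();print(s["time_s"],s["tool_pos"],R.from_quat(s["ee_rot"]).as_matrix()[:2,0])
c=cam("wrist");save(c,"w2")
P=cloud(c)
v,u=np.where((P[...,2]>.052)&(P[...,2]<.072)&(abs(P[...,0]-.52)<.1)&(abs(P[...,1]+.295)<.05))
p=P[v,u];print(len(p),np.median(p[:,2]),cv2.minAreaRect(p[:,:2].astype(np.float32)), u.min(),u.max(),v.min(),v.max())
# ray-only: rib colour mask length vs plane height
hsv=cv2.cvtColor(c["image"],cv2.COLOR_RGB2HSV);m=((hsv[...,1]>60)&(hsv[...,0]>8)&(hsv[...,0]<25)&(hsv[...,2]>60)).astype(np.uint8)
n,l,st,ce=cv2.connectedComponentsWithStats(m)
for i in np.argsort(-st[1:,4])[:4]+1: print(st[i],ce[i].round(1))
```

```text
1.75 [ 0.51776644 -0.29818095  0.1284893 ] [ 0.98052558 -0.19621226]
4548 0.063539064676406 ((0.5245196223258972, -0.2949320673942566), (0.023408960551023483, 0.11140529811382294), 77.77867889404297) 295 327 131 276
[ 294  130   34  147 4484] [309.7 201.5]
[ 247  338  126   43 3163] [304.8 359.6]
[ 467   81   31  109 3006] [482.  135.6]
[  0 179  46  78 906] [ 19.2 222.1]
```

Emit:
carry_out(series=[1,0,0,2.5,0,0,0,1,0,0,5,0,0,0,1,0,0,6,0,0,0,1,0,0,7,0,0,0,1,0,0,7,0,0,0])

```text
time_s: 2.22
tool_pos: [0.5205, -0.299, 0.0641]
ee_rot: [0.995, -0.099, -0.0, -0.0]
contact_force: [-0.1, 0.1, -0.4]
finger_gap: 0.0942
grasp_force: 0.0
```

Run:
```python
from h import *
s=ctrl.observe();print(s["time_s"],s["tool_pos"],R.from_quat(s["ee_rot"]).as_matrix()[:,0],R.from_quat(s["ee_rot"]).as_matrix()[:,2],s["joint_velocities"].round(3),s["contact_force"])
a=cv2.imread("pics/w1.png")
```

```text
2.2167 [ 0.52050007 -0.29895538  0.06412222] [ 9.80452400e-01 -1.96755625e-01 -5.61814402e-04] [-5.07766201e-04  3.25142975e-04 -9.99999818e-01] [ 0.002 -0.025 -0.02   0.001  0.03   0.002] [-0.0751302   0.08484372 -0.39142507]
```

Emit:
carry_out(series=[1,0.3,-0.45,0,0,0,0.01,1,0.3,-0.45,0.5,0,0,0.01,1,0.3,-0.45,1,0,0,0.01,1,0.3,-0.45,1.4,0,0,0.01,1,0.3,-0.45,1.4,0,0,0.01])

```text
time_s: 2.63
tool_pos: [0.5242, -0.2948, 0.0495]
ee_rot: [0.995, -0.104, -0.0, -0.0]
contact_force: [-0.4, -0.5, -0.1]
finger_gap: 0.0941
grasp_force: 0.0
```

Emit:
carry_out(series=[0.2,0,0,0,0,0,0,0.1,0,0,0,0,0,0,0,0,0,0,0,0,0,0,0,0,0,0,0,0,0,0,0,0,0,0,0], grip_force=35)

```text
time_s: 3.05
tool_pos: [0.5245, -0.295, 0.0504]
ee_rot: [0.995, -0.104, 0.0, 0.0]
contact_force: [-0.6, 0.3, 0.5]
finger_gap: 0.0642
grasp_force: 0.0
```

Run:
```python
from h import *
s=ctrl.observe();print(s["time_s"],s["tool_pos"],R.from_quat(s["ee_rot"]).as_matrix()[:,0],s["finger_gap"],s["grasp_force"],s["contact_force"])
```

```text
3.05 [ 0.52452058 -0.29502684  0.05040097] [ 9.78404436e-01 -2.06699580e-01  2.09779500e-04] 0.06417757323036181 0.0 [-0.6226357   0.27375784  0.48269591]
```

Emit:
carry_out(series=[0,0,0,0,0,0,0,0,0,0,0,0,0,0,0,0,0,0,0,0,0,0,0,0,0,0,0,0,0,0,0,0,0,0,0])

```text
time_s: 3.47
tool_pos: [0.5245, -0.295, 0.0503]
ee_rot: [0.995, -0.104, 0.0, 0.0]
contact_force: [0.1, 0.4, -0.2]
finger_gap: 0.0302
grasp_force: 0.0
```

Emit:
carry_out(series=[0,0,0,0,0,0,0,0,0,0,0,0,0,0,0,0,0,0,0,0,0,0,0,0,0,0,0,0,0,0,0,0,0,0,0])

```text
time_s: 3.88
tool_pos: [0.5245, -0.2948, 0.0502]
ee_rot: [0.995, -0.104, -0.0, -0.0]
contact_force: [0.6, 2.4, 1.3]
finger_gap: 0.0237
grasp_force: 35.0
```

Emit:
carry_out(series=[0,0,0,-1,0,0,0,0,0,0,-3,0,0,0,0,0,0,-6,0,0,0,0,0,0,-9,0,0,0,0,0,0,-9,0,0,0])

```text
time_s: 4.3
tool_pos: [0.5262, -0.2962, 0.1466]
ee_rot: [0.995, -0.104, 0.004, 0.002]
contact_force: [1.1, 0.2, -3.0]
finger_gap: 0.0237
grasp_force: 35.0
```

Run:
```python
from h import *
s=ctrl.observe();print(s["time_s"],s["tool_pos"],R.from_quat(s["ee_rot"]).as_matrix()[:,0],s["finger_gap"],s["grasp_force"],s["contact_force"],s["torque"])
c=cam("wrist");save(c,"w3")
```

```text
4.3 [ 0.52618362 -0.29620872  0.14664595] [ 0.97838743 -0.20663156  0.0078375 ] 0.02372704436021266 34.99327003955841 [ 1.06938326  0.2057724  -3.0000141 ] [ 0.0469425  -0.07250084 -0.01930554]
```

View pics/w3.png

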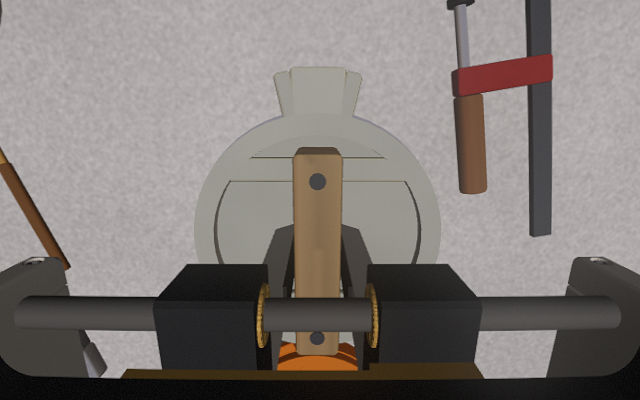

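The cover is held by its rib in the middle of the picture, level, with its spout at (318,90). Now I travel toward the mould, stopping short for a side view of it.

Emit:
carry_out(series=[0,-0.4,-1.2,-1,0,0,0,0,-1.4,-4.2,-2.5,0,0,0,0,-2.4,-7.8,-4,0,0,0,0,-3.4,-11.4,-5,0,0,0,0,-4.5,-15.1,-5.5,0,0,0])

```text
time_s: 4.77
tool_pos: [0.511, -0.1366, 0.1949]
ee_rot: [0.995, -0.104, -0.0, -0.0]
contact_force: [0.7, 0.8, -4.5]
finger_gap: 0.0236
grasp_force: 35.0
```

Emit:
carry_out(series=[0,-1.1,-3.7,-1,0,0,0,0,-2.2,-7.4,-2.5,0,0,0,0,-3.3,-11,-4,0,0,0,0,-4.2,-14,-5,0,0,0,0,-4.5,-15.1,-5.5,0,0,0])

```text
time_s: 5.18
tool_pos: [0.4981, 0.0225, 0.2503]
ee_rot: [0.995, -0.103, -0.0, -0.0]
contact_force: [0.1, -0.3, -5.1]
finger_gap: 0.0234
grasp_force: 35.0
```

Emit:
carry_out(series=[0,0,0,0,0,0,0,0,0,0,0,0,0,0,0,0,0,0,0,0,0])

```text
time_s: 5.43
tool_pos: [0.4986, 0.0181, 0.2489]
ee_rot: [0.995, -0.104, -0.001, 0.0]
contact_force: [0.1, -0.5, -6.1]
finger_gap: 0.0237
grasp_force: 35.0
```

Run:
```python
from h import *
s=ctrl.observe();print(s["time_s"],s["tool_pos"],R.from_quat(s["ee_rot"]).as_matrix()[:,0],s["joint_velocities"].round(3),s["contact_force"],s["torque"])
c=cam("wrist");save(c,"w4")
```

```text
5.4333 [0.49856033 0.01813503 0.24890856] [ 0.97824443 -0.20744529 -0.00207166] [-0.013 -0.    -0.004  0.002  0.003  0.002] [ 0.13682391 -0.51271313 -6.1084969 ] [-0.01804433 -0.00058049 -0.01866327]
```

View pics/w4.png

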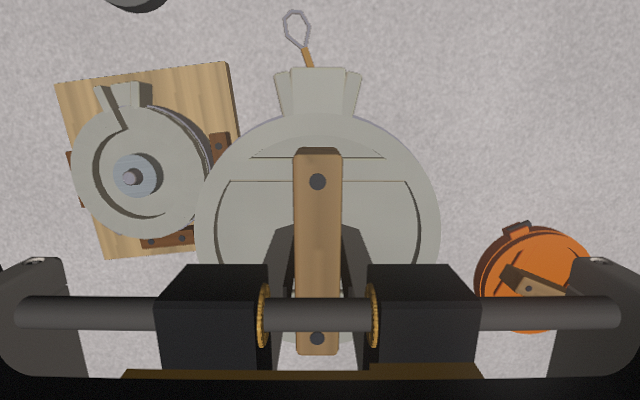

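The lower half is at the left: pin top at about (130,177), spout at (124,95), board corners at (55,85), (225,62) and (105,258). The held cover's spout is at (318,90). I'll measure both in this one view.

```bash
cat > m.py <<'E'
from h import *
from scipy.optimize import least_squares
def circ(c,P,zlo,zhi,zpl,xy0,r0,name,lim=.12,R0=.075):
    m=((P[...,2]>zlo)&(P[...,2]<zhi)&(np.hypot(P[...,0]-xy0[0],P[...,1]-xy0[1])<lim)).astype(np.uint8)
    cs,_=cv2.findContours(m,cv2.RETR_EXTERNAL,cv2.CHAIN_APPROX_NONE); k=max(cs,key=len).reshape(-1,2).astype(float)
    q=plane(c,k,zpl)[:,:2]
    g=lambda x,qq:np.hypot(qq[:,0]-x[0],qq[:,1]-x[1])-R0
    x=np.array(xy0[:2],float)
    for _ in range(6):
        s=q[abs(g(x,q))<.006] if _ else q
        x=least_squares(g,x,args=(s,),loss="soft_l1",f_scale=.001).x
    d=q-x;r=np.hypot(*d.T);a=np.degrees(np.arctan2(d[:,1],d[:,0]))
    sp=(r>.083)&(r<.096);A=np.sort(a[sp])
    print(name,"centre",x.round(4),"n",len(s),"res",g(x,s).std().round(4),"medz",np.median(P[m>0][:,2]).round(4))
    if sp.sum(): 
        lo,hi=A[A<A.mean()],A[A>=A.mean()];print("  spout sides",np.median(lo).round(1),np.median(hi).round(1),"dir",((np.median(lo)+np.median(hi))/2).round(2),"rmax",r.max().round(4))
    return x
E
python3 - <<'E'
from m import *
s=ctrl.observe();c=cam("wrist");P=cloud(c);tz=s["tool_pos"][2];Rm=R.from_quat(s["ee_rot"]).as_matrix()
m=circ(c,P,.062,.0735,.068,(.547,.213),0,"mould")
k=circ(c,P,tz-.034,tz-.019,tz-.0263,s["tool_pos"][:2],0,"cover")
print("cover in tool",(k-s["tool_pos"][:2])@Rm[:2,:2], "tool yaw",np.degrees(np.arctan2(Rm[1,0],Rm[0,0])))
d=np.hypot(P[...,0]-m[0],P[...,1]-m[1])
for z0,z1 in((.0775,.09),(.0705,.0765)):
    v,u=np.where((P[...,2]>z0)&(P[...,2]<z1)&(d<.03));print(z0,len(u),u.mean().round(1),v.mean().round(1),np.median(P[v,u],0),cv2.minEnclosingCircle(P[v,u][:,:2].astype(np.float32)))
v,u=np.where((P[...,2]>.013)&(P[...,2]<.024)&(d<.16)&(P[...,2]>0));print("board",cv2.minAreaRect(P[v,u][:,:2].astype(np.float32)))
r=(P[...,2]>tz+.005)&(P[...,2]<tz+.02)&(np.hypot(P[...,0]-k[0],P[...,1]-k[1])<.1);p=P[r];p=p[abs((p[:,:2]-s["tool_pos"][:2])@Rm[:2,1])<.0125]
l=cv2.fitLine(p[:,:2].astype(np.float32),cv2.DIST_L2,0,.01,.01).ravel();print("rib line",np.degrees(np.arctan2(l[1],l[0])),np.median(p,0),len(p))
E
```

```text
mould centre [0.5499 0.2086] n 385 res 0.0016 medz 0.0675
  spout sides -18.3 5.9 dir -6.22 rmax 0.0989
cover centre [0.4997 0.0172] n 443 res 0.0016 medz 0.2229
  spout sides -26.9 2.9 dir -11.99 rmax 0.0982
cover in tool [0.00124315 0.00046216] tool yaw -12.002752882505002
0.0775 195 130.2 177.3 [0.54984526 0.20775964 0.08281195] ((0.5494547486305237, 0.2094375491142273), 0.00811105128377676)
0.0705 1285 135.4 175.5 [0.55040689 0.20655263 0.07238154] ((0.5494149923324585, 0.20921441912651062), 0.024752750992774963)
board ((0.5494022369384766, 0.20948168635368347), (0.21096548438072205, 0.2311004251241684), 84.50165557861328)
rib line -12.0907135 [0.51440258 0.01474899 0.26235599] 7956
```

Emit:
carry_out(series=[0,0.1,-1.2,0,0,0,0,0,0.2,-3.4,0.5,0,0,0,0,0.3,-5.6,1,0,0,0,0,0.4,-7.8,1.5,0,0,0,0,0.5,-9.9,2,0,0,0])

```text
time_s: 5.95
tool_pos: [0.5245, 0.1159, 0.2296]
ee_rot: [0.995, -0.104, -0.0, 0.0]
contact_force: [0.1, -0.3, -6.0]
finger_gap: 0.0243
grasp_force: 35.0
```

Emit:
carry_out(series=[0,0.1,-2.4,1,0,0,-0.03,0,0.2,-4.8,2,0,0,-0.06,0,0.3,-7,3,0,0,-0.08,0,0.4,-9,4,0,0,-0.1,0,0.5,-9.8,4,0,0,-0.108])

```text
time_s: 6.37
tool_pos: [0.5489, 0.2116, 0.1874]
ee_rot: [0.999, -0.049, -0.002, 0.0]
contact_force: [0.1, -0.1, -5.6]
finger_gap: 0.024
grasp_force: 35.0
```

Emit:
carry_out(series=[0,0,0,0,0,0,0,0,0,0,0,0,0,0,0,0,0,0,0,0,0])

```text
time_s: 6.62
tool_pos: [0.5495, 0.2089, 0.1908]
ee_rot: [0.999, -0.051, 0.0, -0.0]
contact_force: [-0.2, -0.2, -4.3]
finger_gap: 0.0241
grasp_force: 35.0
```

```bash
cat > st.py <<'E'
from h import *
T=np.array([.549,.209])
def st():
    s=ctrl.observe();Rm=R.from_quat(s["ee_rot"]).as_matrix()
    d=np.r_[T-s["tool_pos"][:2],0]@Rm
    print("t",s["time_s"],"p",s["tool_pos"].round(4),"yaw",np.degrees(np.arctan2(Rm[1,0],Rm[0,0])).round(2),"toolz",Rm[:,2].round(4),"to go cm",(d*100).round(2),"F",s["contact_force"].round(1),"M",s["torque"].round(2))
    return s
if __name__=="__main__": st()
E
python3 - <<'E'
from st import *
from m import circ
s=st();c=cam("wrist");save(c,"w5");P=cloud(c);tz=s["tool_pos"][2];Rm=R.from_quat(s["ee_rot"]).as_matrix()
k=circ(c,P,tz-.034,tz-.019,tz-.0263,s["tool_pos"][:2],0,"cover")
E
```

```text
t 6.6167 p [0.5495 0.2089 0.1908] yaw -5.81 toolz [ 6.e-04 -0.e+00 -1.e+00] to go cm [-0.05 -0.01 -0.  ] F [-0.2 -0.2 -4.3] M [0.03 0.05 0.01]
cover centre [0.5507 0.2084] n 447 res 0.0017 medz 0.1647
  spout sides -20.8 9.0 dir -5.92 rmax 0.0983
```

View pics/w5.png

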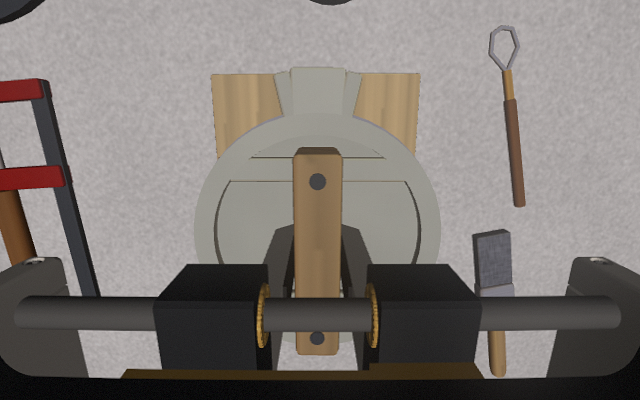

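The cover is above the board, spout at (318,90), and the board edges at (212,74) and (420,74) are symmetric about it. I go down to just above the pin, then feel.

Emit:
carry_out(series=[0,-0.05,0,1.2,0,0,0,0,-0.05,0,2.4,0,0,0,0,-0.05,0,3.6,0,0,0,0,-0.05,0,4.5,0,0,0,0,-0.05,0,4.5,0,0,0])

```text
time_s: 7.08
tool_pos: [0.5478, 0.2094, 0.1423]
ee_rot: [0.999, -0.05, -0.002, 0.001]
contact_force: [-0.5, 0.2, -5.9]
finger_gap: 0.0237
grasp_force: 35.0
```

Emit:
carry_out(series=[0,0,0,0.1,0,0,0,0,0,0,0.3,0,0,0,0,0,0,0.5,0,0,0,0,0,0,0.7,0,0,0,0,0,0,0.7,0,0,0])

```text
time_s: 7.5
tool_pos: [0.5488, 0.2098, 0.1381]
ee_rot: [0.999, -0.05, -0.0, 0.0]
contact_force: [0.3, 0.8, -5.9]
finger_gap: 0.0241
grasp_force: 35.0
```

```bash
python3 st.py
```

```text
t 7.5 p [0.5488 0.2098 0.1381] yaw -5.74 toolz [-2.e-04 -0.e+00 -1.e+00] to go cm [ 0.03  0.08 -0.  ] F [ 0.3  0.8 -5.9] M [-0.03  0.02 -0.  ]
```

Emit:
carry_out(series=[0,0.02,0.05,0.1,0,0,0,0,0.02,0.05,0.25,0,0,0,0,0.02,0.05,0.4,0,0,0,0,0.02,0.05,0.5,0,0,0,0,0.02,0.05,0.5,0,0,0])

```text
time_s: 7.92
tool_pos: [0.5489, 0.2093, 0.133]
ee_rot: [0.999, -0.05, -0.0, 0.0]
contact_force: [-0.5, 0.8, -5.6]
finger_gap: 0.0236
grasp_force: 35.0
```

```bash
python3 st.py
```

```text
t 7.9167 p [0.5489 0.2093 0.133 ] yaw -5.74 toolz [-3.e-04 -1.e-04 -1.e+00] to go cm [ 0.01  0.03 -0.  ] F [-0.5  0.8 -5.6] M [0.04 0.03 0.03]
```

Emit:
carry_out(series=[0,0,0,0.1,0,0,0,0,0,0,0.2,0,0,0,0,0,0,0.3,0,0,0,0,0,0,0.3,0,0,0])

```text
time_s: 8.25
tool_pos: [0.5489, 0.2093, 0.13]
ee_rot: [0.999, -0.05, -0.0, 0.0]
contact_force: [0.1, -0.5, -6.2]
finger_gap: 0.0237
grasp_force: 35.0
```

```bash
python3 st.py
```

```text
t 8.25 p [0.5489 0.2093 0.13  ] yaw -5.74 toolz [-3.e-04 -1.e-04 -1.e+00] to go cm [0.01 0.03 0.  ] F [ 0.1 -0.5 -6.2] M [ 0.05  0.02 -0.  ]
```

No contact force with the underside about 4 mm below the pin's top, so the pin is in the socket. I keep lowering.

Emit:
carry_out(series=[0,0,0,0.15,0,0,0,0,0,0,0.3,0,0,0,0,0,0,0.4,0,0,0,0,0,0,0.5,0,0,0,0,0,0,0.5,0,0,0])

```text
time_s: 8.67
tool_pos: [0.5491, 0.2094, 0.1251]
ee_rot: [0.999, -0.05, 0.0, -0.0]
contact_force: [1.1, 1.6, -5.2]
finger_gap: 0.0238
grasp_force: 35.0
```

Emit:
carry_out(series=[0,0,0,0.1,0,0,0,0,0,0,0.15,0,0,0,0,0,0,0.2,0,0,0,0,0,0,0.2,0,0,0])

```text
time_s: 9.0
tool_pos: [0.5491, 0.2094, 0.1233]
ee_rot: [0.999, -0.05, 0.0, -0.0]
contact_force: [2.1, 1.8, -5.1]
finger_gap: 0.0242
grasp_force: 35.0
```

```bash
python3 st.py
```

```text
t 9.0 p [0.5491 0.2094 0.1233] yaw -5.74 toolz [ 3.e-04  2.e-04 -1.e+00] to go cm [-0.    0.04 -0.  ] F [ 2.1  1.8 -5.1] M [ 0.34 -0.42 -0.02]
```

Slight side force toward +x and +y, so I ease that way and go on down to the sleeve.

Emit:
carry_out(series=[0,0.04,-0.05,0,0,0,0,0,0.04,-0.05,0.05,0,0,0,0,0.04,-0.05,0.1,0,0,0,0,0.04,-0.05,0.1,0,0,0])

```text
time_s: 9.33
tool_pos: [0.5494, 0.2097, 0.1225]
ee_rot: [0.999, -0.05, -0.0, 0.0]
contact_force: [-3.2, -1.9, 1.9]
finger_gap: 0.0239
grasp_force: 35.0
```

```bash
python3 st.py
```

```text
t 9.3333 p [0.5494 0.2097 0.1225] yaw -5.74 toolz [-1.e-04 -2.e-04 -1.e+00] to go cm [-0.03  0.07  0.  ] F [-3.2 -1.9  1.9] M [-0.3   0.55  0.02]
```

Emit:
carry_out(series=[0,-0.02,0.025,0,0,0,0,0,-0.02,0.025,0,0,0,0,0,-0.02,0.025,0,0,0,0,0,-0.02,0.025,0,0,0,0], grip_force=3)

```text
time_s: 9.67
tool_pos: [0.5494, 0.2096, 0.1225]
ee_rot: [0.999, -0.05, 0.0, -0.0]
contact_force: [-0.4, 0.5, 2.0]
finger_gap: 0.0241
grasp_force: 3.0
```

Emit:
carry_out(series=[0,0,0,0,0,0,0,0,0,0,0,0,0,0,0,0,0,0,0,0,0,0,0,0,0,0,0,0], grip_force=50)

```text
time_s: 10.0
tool_pos: [0.5493, 0.2096, 0.1223]
ee_rot: [0.999, -0.05, 0.0, -0.0]
contact_force: [0.5, 1.0, 1.8]
finger_gap: 0.0236
grasp_force: 50.0
```

```bash
python3 st.py
```

```text
t 10.0 p [0.5493 0.2096 0.1223] yaw -5.74 toolz [ 4.e-04  1.e-04 -1.e+00] to go cm [-0.03  0.06 -0.  ] F [0.5 1.  1.8] M [ 0.07 -0.12 -0.06]
```

Emit:
carry_out(series=[0,0,0,0.08,0,0,0,0,0,0,0.16,0,0,0,0,0,0,0.24,0,0,0,0,0,0,0.3,0,0,0,0,0,0,0.3,0,0,0])

```text
time_s: 10.42
tool_pos: [0.5494, 0.2096, 0.1197]
ee_rot: [0.999, -0.05, 0.0, -0.0]
contact_force: [-1.9, -0.3, 7.0]
finger_gap: 0.024
grasp_force: 50.0
```

```bash
python3 st.py
```

```text
t 10.4167 p [0.5494 0.2096 0.1197] yaw -5.74 toolz [ 7.e-04  2.e-04 -1.e+00] to go cm [-0.03  0.06 -0.  ] F [-1.9 -0.3  7. ] M [-0.07  0.25 -0.08]
```

Emit:
carry_out(series=[0,0,0,0.05,0,0,0,0,0,0,0.1,0,0,0,0,0,0,0.15,0,0,0,0,0,0,0.15,0,0,0])

```text
time_s: 10.75
tool_pos: [0.5494, 0.2096, 0.1185]
ee_rot: [0.999, -0.05, 0.0, -0.0]
contact_force: [-2.8, -0.3, 10.8]
finger_gap: 0.0237
grasp_force: 50.0
```

Emit:
carry_out(series=[0,0,0,0.03,0,0,0,0,0,0,0.06,0,0,0,0,0,0,0.06,0,0,0])

```text
time_s: 11.0
tool_pos: [0.5494, 0.2096, 0.1182]
ee_rot: [0.999, -0.05, 0.0, -0.0]
contact_force: [-3.5, -1.5, 12.2]
finger_gap: 0.0238
grasp_force: 50.0
```

```bash
python3 st.py
```

```text
t 11.0 p [0.5494 0.2096 0.1182] yaw -5.74 toolz [ 1.e-03  3.e-04 -1.e+00] to go cm [-0.04  0.07 -0.  ] F [-3.5 -1.5 12.2] M [-0.33  0.75 -0.04]
```

Emit:
carry_out(series=[0,-0.02,0.01,0.03,0,0,0,0,-0.02,0.01,0.06,0,0,0,0,-0.02,0.01,0.06,0,0,0])

```text
time_s: 11.25
tool_pos: [0.5494, 0.2096, 0.1182]
ee_rot: [0.999, -0.05, 0.001, -0.0]
contact_force: [-4.8, -1.2, 18.1]
finger_gap: 0.0237
grasp_force: 50.0
```

Emit:
carry_out(series=[0,-0.02,0.01,0.03,0,0,0,0,-0.02,0.01,0.05,0,0,0,0,-0.02,0.01,0.05,0,0,0])

```text
time_s: 11.5
tool_pos: [0.5494, 0.2096, 0.1182]
ee_rot: [0.999, -0.05, 0.001, -0.0]
contact_force: [-4.1, -0.6, 20.4]
finger_gap: 0.0239
grasp_force: 50.0
```

```bash
python3 st.py
```

```text
t 11.5 p [0.5494 0.2096 0.1182] yaw -5.74 toolz [ 2.5e-03  7.0e-04 -1.0e+00] to go cm [-0.04  0.06 -0.  ] F [-4.1 -0.6 20.4] M [-0.4   1.16 -0.06]
```

The plaster faces meet: z is stuck at 0.1182 while the force climbs. The moment suggests one side touches first, so I check how level the cover is in the wrist depth.

Run:
```python
from m import *
s=ctrl.observe();c=cam("wrist");save(c,"w6");P=cloud(c);tp=s["tool_pos"]
def fit(z0,z1,rmax,n,rmin=0):
    d=np.hypot(P[...,0]-.5497,P[...,1]-.2092);m=(P[...,2]>z0)&(P[...,2]<z1)&(d<rmax)&(d>rmin)
    p=P[m]
    for _ in range(5):
        A=np.c_[p[:,0]-.5497,p[:,1]-.2092,np.ones(len(p))];k=np.linalg.lstsq(A,p[:,2],rcond=None)[0];e=abs(A@k-p[:,2]);p=p[e<max(.002,2*e.std())] if _<4 else p
    print(n,len(p),"slope x,y",k[:2].round(4),"z0",k[2].round(4))
fit(.087,.097,.074,"disc back")
fit(-.008,.008,.4,"bench",.16)
fit(.012,.024,.16,"board",.08)
fit(.125,.14,.06,"rib top")
k=circ(c,P,.085,.1,.092,(.5497,.2092),0,"cover")
```

```text
disc back 11793 slope x,y [-0.0002 -0.0012] z0 0.0917
bench 96281 slope x,y [ 0.0004 -0.0013] z0 -0.0003
board 15529 slope x,y [ 0.0006 -0.0014] z0 0.0176
rib top 7771 slope x,y [-0.0003 -0.0026] z0 0.1316
cover centre [0.5506 0.209 ] n 395 res 0.0016 medz 0.0923
  spout sides -20.6 9.2 dir -5.72 rmax 0.0983
```

View pics/w6.png

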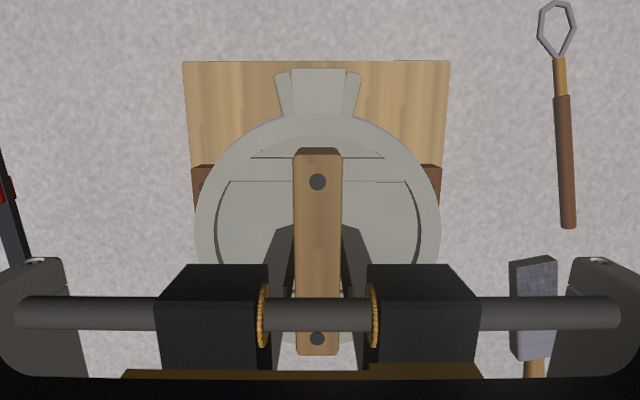

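The cover is level with the bench to 0.001 rad, its back is at 0.092 (so its underside is on the face at 0.068), and the spout direction is -5.7°. I add a little push, let it settle and hand in.

Emit:
carry_out(series=[0,-0.01,0,0.03,0,0,0,0,-0.01,0,0.05,0,0,0,0,-0.01,0,0.05,0,0,0,0,-0.01,0,0.05,0,0,0,0,-0.01,0,0.05,0,0,0])

```text
time_s: 11.97
tool_pos: [0.5494, 0.2096, 0.1181]
ee_rot: [0.999, -0.05, 0.001, -0.0]
contact_force: [-5.7, -2.8, 24.8]
finger_gap: 0.0238
grasp_force: 50.0
```

Run:
```python
from st import *
s=st()
if 18<s["contact_force"][2]<40 and abs(s["tool_pos"][2]-.1182)<.0008 and s["grasp_force"]>30: print(ctrl.job_done())
```

```text
t 11.9667 p [0.5494 0.2096 0.1181] yaw -5.73 toolz [ 3.e-03  7.e-04 -1.e+00] to go cm [-0.04  0.06 -0.  ] F [-5.7 -2.8 24.8] M [-0.62  1.43 -0.09]
the job is handed in; nothing more can be done
None
```

The mould is closed and handed in at 12 s (no verdict was returned): the cover is on the pin with the spouts lined up, level and flush by the wrist camera, and still gripped and pressed down with about 25 N.

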